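# Vent the garlic keeper and hold its hatch open at the mark

## Robot

A 7-joint arm with a two-finger parallel gripper is mounted at the origin on a cart in front of the work surface, level with it; the furniture and walls round the work are solid. World frame = base frame: x ahead of the robot, y to its left, z up, the work surface at z = 0. Lengths are in m, angles in rad, forces in N, time in s.
With the tool pointing down it reaches from about 0.425 to 0.825 m from the base axis. Payload 3.6 kg.
Tool frame: the origin (TCP) lies between the finger pads, 19 mm behind the fingertips; this is the grasp point; z points along the fingers, y is the line along which they close (so a half turn about z gives the same grasp; the last joint's range is limited). The gripper opens to 85 mm and grips with 20 to 120 N. Pads are 22 mm wide; open, the fingers measure 114 mm over their backs; the gripper's body (76 mm by 85 mm) begins 54 mm behind the grasp point. The pads swing forward as they close: fully open they stand 13 mm farther back than shut.
Start: joints at [-1.187, 0.615, -0.013, 1.423, 0.008, 1.103, -0.04], TCP at [0.26, 0.596, 0.25] pointing down, gripper open.
Joint ranges: [-3.12, 3.12], [-0.3, 2.06], [-1.34, 1.32], [0.26, 2.42], [-1.36, 4.5], [0.01, 1.98], [-2.84, 2.84]. Speed limits (rad/s): [2.79, 2.79, 3.14, 3.14, 3.14, 3.14, 3.14].

## Interface

Orientations are given as a unit quaternion [x, y, z, w].
In Python, from station import arm, snapshot, camera_info, ticket gives the robot as it stands. Calls block until the motion is done:
- arm.movep(position, orientation): joint-space move of the TCP to a pose.
- arm.line_to(position, velocity=0.15, ori=None): straight line of the TCP; ori=None keeps the orientation; velocity is the mean speed in m/s.
- arm.move_j(angles): joint-space move.
- arm.move_gripper(opening, effort=None): opening from 0.0 (shut) to 1.0 (fully open); effort is the grip in N (None keeps the last); returns when the fingers have stopped.
- arm.pause(seconds).
- arm.ik(position, orientation): joint angles nearest the present ones, or None.
- snapshot(name): name is "scene" or "top"; returns the picture (400x640x3 uint8, blue, green, red); there is no depth.
- camera_info(name): a dict with "fx", "fy", "cx", "cy" (pixels), "dist_coeffs" ([k1, k2, p1, p2, k3] as OpenCV has them; the pictures are not rectified), "R" (3x3) and "t" (3): a world point X has camera coordinates R X + t. Camera axes: x right, y down, z forward; pixel columns grow to the right and rows downward; lengths in m; the calibration is good to about 2 mm. A picture is of the moment at which its call begins. camera_info takes no time and is no camera call.
A pose or a line that the arm cannot do raises arm.MotionError and nothing moves.
- ticket.finish_job(): hands the job in; it is judged then, once.
Readings, each from a call of its own:
- arm.read_time(): time.
- arm.read_joint_positions(): joint angles.
- arm.read_dq(): joint speeds.
- arm.read_effort(): joint torques, N m.
- arm.read_tool_pos(): TCP position.
- arm.read_eef_rot(): TCP orientation.
- arm.read_ft_force(): force on the tool from outside, world axes, zero at the start.
- arm.read_wrist_torque(): the same for the moment, N m.
- arm.read_opening(): opening from 0.0 (shut) to 1.0 (fully open).
- arm.read_finger_force(): force on a finger pad.
Only numpy, scipy, OpenCV 4.12 (cv2) and the standard library are available. Lean on these libraries where they do the work, as an engineer would, in place of code of your own. Each camera call takes 0.05 s, during which the arm holds its last target. There are 200 camera calls.

## Task

Press the round vent plunger on the lid of the garlic keeper all the way down to its stop while the hatch is still shut, and let it spring back up. Then take the hatch by its bow handle, pull it open against its spring until its pointer stands level with the ridge of the clip on the rail, and hold it steady there for two seconds so that someone can take the garlic out; the program finishes while still holding the hatch by its handle at the mark. Leave the clip and the other things on the worktop where they are.

Things in the scene. Friction and masses are not known exactly. Their poses are not given: they have to be found in the camera images.
- keeper: garlic keeper: a white box with a pale wooden lid, 280 long (its x) by 230 wide (its y), lid top 112 above the worktop; it is fixed and cannot tip or slide. Origin at the centre of its underside; -x is its front (towards the robot), +y its left, z up. In the lid, a 120x110 opening (x from -5 to 115) is covered by the sliding hatch; two steel guide rails, 10 high, run along x at y = +-68
- vent_top (a point): centre of the top of the vent plunger, a flat steel button 31 across on a stem through a steel collar, on the keeper's right-hand side strip (at x = -40, y = -94 in the keeper's frame), 31 above the lid when up. It travels 10 straight down against a spring: 2 N to start, 6 N at the stop; it springs up when let go
- vent (a joint): vent plunger: 0 = up, 0.010 = down at its stop (m)
- hatch (a joint): hatch, a darker wooden plate 132x124x8 lying on the lid between the rails: 0 = shut, grows as it slides towards the keeper's front (-x of the keeper), stop at 0.100 (m). A spring pulls it shut: 3.5 N at 0, 70 N/m more as it opens (7 to 9.5 N at the marks); it slams shut if let go
- pull_bar (a point): centre of the cross bar of the steel bow handle fixed on the hatch near its front edge: a level bar along the keeper's y, 90 long, 12 thick (along the keeper's x) and 14 high, on two posts at its ends. The bar's centre is 154 above the worktop, with 27 of clear space between bar and hatch; moves with the hatch; frame has the keeper's axes
- hatch_pointer (a point): tip of the hatch's pointer, a small dark steel finger, 3 thick along x, on the left edge of the hatch at mid-length, that reaches over the left rail; moves with the hatch; frame has the keeper's axes
- mark_ridge (a point): the mark: the upright ridge, 3 thick along x, of a dark steel clip, 14x16x21, that sits tightly just outside the left rail. Frame has the keeper's axes; the hatch is at the mark when the pointer tip and the ridge have the same x in the keeper's frame (45 to 85 in front of where the pointer stands with the hatch shut, different each time)
- timer: white round kitchen timer, 64 across, 49 high, beside the keeper's left side; a bystander, to be left alone; origin at the centre of its underside
- salt: salt shaker, glass with a steel cap, 38 across, 78 high, beside the keeper's right side; a bystander, to be left alone; origin at the centre of its underside
- teaspoon: steel teaspoon, 138 long, lying in front of the keeper; a bystander, to be left alone; origin at the centre of its underside
- mug: pinkish mug, 94 high, to the left; a bystander, to be left alone; origin at the centre of its underside
- scissors: scissors, 206 long, to the far left; a bystander, to be left alone; origin at the centre of its underside
- jar: jar with a lid, 86 high, to the right; a bystander, to be left alone; origin at the centre of its underside
- tin: squat food tin, 75 across, 58 high, to the right; a bystander, to be left alone; origin at the centre of its underside

How it is judged:
By the outcome, as a careful person would: the job done as asked, in the order asked, and still so for the second after the job is handed in, while the arm keeps its last pose, push and grip.
It also fails if it takes over 45 s, if anything falls off the work surface, if the arm or the gripper's body presses on something with over 40 N, if the wrist force passes 120 N, or if a joint passes its speed limit or range.

## Working session

There is one attempt and no reset: what is moved stays moved. The work goes in short steps, each a Python script; the robot and the scene stay as the last script left them, time stands still between calls to the robot, and variables do not carry over. Pictures are saved under pics/ and viewed, at most 10 in all, crops included, and the job is handed in when it is done.

```bash
mkdir -p pics; python3 - <<'E'
from station import arm, snapshot, camera_info
import cv2,numpy as np
for n in("scene","top"):
    i=snapshot(n);cv2.imwrite(f"pics/{n}0.png",i);c=camera_info(n)
    print(n,c['fx'],c['cx'],c['cy'],c['dist_coeffs'],np.round(-np.array(c['R']).T@c['t'],3),np.round(c['R'],2).tolist())
print(arm.read_time(),arm.read_eef_rot())
E
```

```text
scene 389.1021775347156 317.00922559842854 197.93672636935977 [-0.07411932  0.          0.          0.          0.        ] [-0.314 -0.421  1.096] [[0.51, -0.86, -0.01], [-0.62, -0.36, -0.7], [0.6, 0.36, -0.72]]
top 375.84144272939005 317.53481389845336 199.0124951655596 [-0.09095342  0.          0.          0.          0.        ] [0.445 0.079 1.372] [[0.01, -1.0, 0.0], [-1.0, -0.01, -0.04], [0.04, -0.0, -1.0]]
0.1 [ 2.03926580e-01  9.78985484e-01 -1.14899395e-03 -2.26327377e-04]
```

View pics/scene0.png

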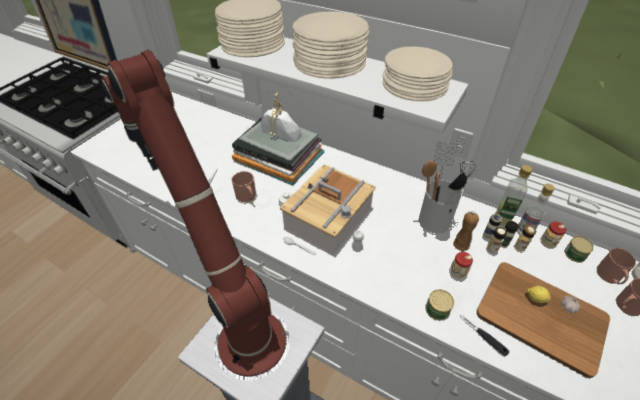

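View pics/top0.png

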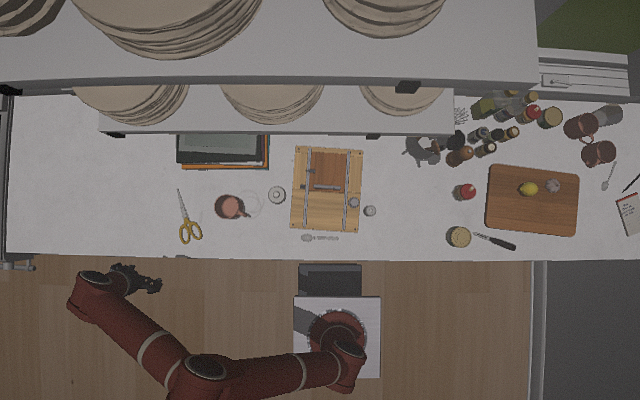

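The keeper is at about (327,188) in the top view and (330,205) in the scene view, with the vent near (353,202) in the top view. I'll enlarge both.

```bash
python3 - <<'E'
import cv2
a=cv2.imread("pics/top0.png")[138:243,280:385];b=cv2.imread("pics/scene0.png")[160:255,270:385]
cv2.imwrite("pics/topc.png",cv2.resize(a,None,fx=5.6,fy=5.6,interpolation=cv2.INTER_CUBIC))
cv2.imwrite("pics/scenec.png",cv2.resize(b,None,fx=6,fy=6,interpolation=cv2.INTER_CUBIC))
E
```

```text
(no output)
```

View pics/topc.png

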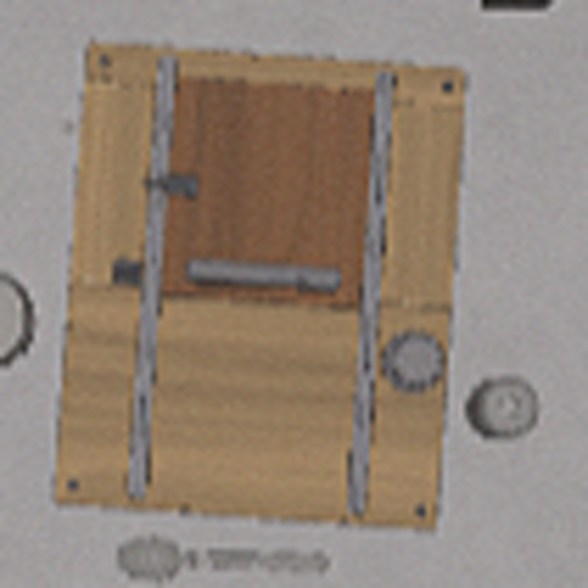

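View pics/scenec.png

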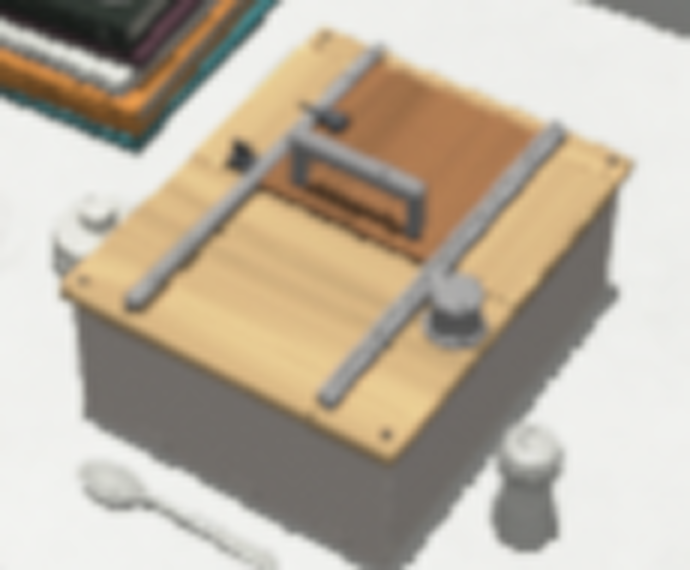

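The crops show these pixel positions:

| Item | Top crop (px) | Scene crop (px) |
|---|---|---|
| Lid corners | (90,42), (467,68), (437,528), (55,500) | – |
| Bar | (190–340, 273) | – |
| Vent | (414,361) | (458,285) |
| Pointer | (150–197,184) | (305–345,115) |
| Clip | (128,272) | (238,153) |

Next I measure them.

```bash
cat > h.py <<'E'
import cv2,numpy as np
from station import camera_info
def ray(n,px):
    c=camera_info(n);K=np.array([[c['fx'],0,c['cx']],[0,c['fy'],c['cy']],[0,0,1]])
    p=cv2.undistortPoints(np.float64(px).reshape(-1,1,2),K,np.float64(c['dist_coeffs'])).reshape(-1,2)
    R=np.array(c['R']);return -R.T@c['t'],np.c_[p,np.ones(len(p))]@R
def plane(n,px,z):
    o,d=ray(n,px);return o+d*((z-o[2])/d[:,2])[:,None]
def proj(n,P):
    c=camera_info(n);K=np.array([[c['fx'],0,c['cx']],[0,c['fy'],c['cy']],[0,0,1]])
    return cv2.projectPoints(np.float64(P).reshape(-1,1,3),cv2.Rodrigues(np.array(c['R']))[0],np.float64(c['t']),K,np.float64(c['dist_coeffs']))[0].reshape(-1,2)
def lid(n,img):
    hsv=cv2.cvtColor(img,cv2.COLOR_BGR2HSV);m=((hsv[...,0]>5)&(hsv[...,0]<28)&(hsv[...,1]>75)&(hsv[...,2]>60)).astype(np.uint8)*255
    m=cv2.morphologyEx(m,cv2.MORPH_CLOSE,np.ones((9,9)))
    x0,y0,x1,y1=(280,138,385,243) if n=="top" else (270,160,385,255)
    w=np.zeros_like(m);w[y0:y1,x0:x1]=m[y0:y1,x0:x1]
    c=max(cv2.findContours(w,0,cv2.CHAIN_APPROX_NONE)[0],key=cv2.contourArea)
    P=plane(n,c.reshape(-1,2),.112)[:,:2]
    return cv2.minAreaRect(P.astype(np.float32))
def frame(o,yaw):
    c,s=np.cos(yaw),np.sin(yaw);R=np.array([[c,-s,0],[s,c,0],[0,0,1]])
    return (lambda k:R@np.float64(k)+np.r_[o,0]),(lambda w:(np.float64(w)-np.r_[o,0])@R)
E
python3 - <<'E'
from h import *
for n in("top","scene"):
    print(n,lid(n,cv2.imread(f"pics/{n}0.png")))
t=lambda q:(np.float64(q)+.5)/5.6-.5+np.array([280,138])
s=lambda q:(np.float64(q)+.5)/6-.5+np.array([270,160])
ct=plane("top",t([(90,42),(467,68),(437,528),(55,500)]),.112);cs=plane("scene",s([(325,28),(634,162),(390,464),(62,290)]),.112)
for c in(ct,cs):
    print(np.round(c[:,:2],4).tolist(),c.mean(0)[:2],np.linalg.norm(c-np.roll(c,-1,0),axis=1),[np.arctan2(*(c[i]-c[j])[[1,0]]) for i,j in((0,3),(1,2))])
o=(ct.mean(0)[:2]+cs.mean(0)[:2])/2
d=(ct[0]-ct[3]+ct[1]-ct[2]+cs[0]-cs[3]+cs[1]-cs[2]);yaw=np.arctan2(d[1],d[0]);print(o,yaw)
W,Kp=frame(o,yaw)
for nm,n,f,q,z in[("vent","top",t,(414,361),.143),("vent","scene",s,(458,285),.143),("barL","top",t,(190,269),.161),("barR","top",t,(340,279),.161),("barL","scene",s,(300,135),.161),("barR","scene",s,(418,190),.161),
 ("ptr","top",t,(150,183),.126),("ptr","scene",s,(305,107),.126),("clip","top",t,(128,272),.133),("clip","scene",s,(238,150),.133)]:
    print(nm,n,np.round(1e3*Kp(plane(n,f([q]),z)[0]),1))
E
```

```text
top ((0.5348751544952393, 0.046444088220596313), (0.22897836565971375, 0.2764388620853424), 86.66876220703125)
scene ((0.5353245735168457, 0.12343999743461609), (0.3877898156642914, 0.2789976894855499), 86.80410766601562)
[[0.6806, 0.1512], [0.6678, -0.0768], [0.3904, -0.0606], [0.4044, 0.168]] [0.5358022  0.04543545] [0.22839565 0.27787285 0.22903943 0.27666432] [np.float64(-0.060548830858613484), np.float64(-0.0582230551106283)]
[[0.6782, 0.1486], [0.6644, -0.0758], [0.3857, -0.0603], [0.4027, 0.1647]] [0.53276707 0.0443151 ] [0.2247609  0.27908901 0.2256804  0.27598537] [np.float64(-0.058659879787496), np.float64(-0.05547419655003263)]
[0.53428463 0.04487528] -0.05822020776213531
vent top [-40.  -90.2 143. ]
vent scene [-34.9 -90.1 143. ]
barL top [  3.1  44.  161. ]
barR top [  3.4 -42.7 161. ]
barL scene [  2.2  40.5 161. ]
barR scene [  1.2 -40.9 161. ]
ptr top [ 55.3  71.8 126. ]
ptr scene [ 55.4  72.6 126. ]
clip top [  0.9  80.7 133. ]
clip scene [ -4.4  80.8 133. ]
```

```bash
python3 - <<'E'
import cv2,numpy as np
from h import *
a=cv2.imread("pics/top0.png")[163:195,294:320];b=cv2.imread("pics/scene0.png")[172:198,300:332]
f=lambda i:cv2.resize(i,None,fx=12,fy=12,interpolation=cv2.INTER_NEAREST)
c=np.zeros((384,312+384+8,3),np.uint8);c[:384,:312]=f(a);c[:312,320:]=f(b);cv2.imwrite("pics/clip.png",c)
W,K=frame([.5343,.0449],-.0582)
# where along-y lines and unit steps land in the scene/top picture
for n in("top","scene"):
    p=proj(n,[W(k) for k in([0,80,133],[-5,80,133],[0,85,133],[0,80,112])for k in[np.array(k)/1e3]]);print(n,np.round(p,2).tolist())
E
```

```text
top [[302.64, 186.45], [302.53, 187.95], [301.14, 186.34], [302.87, 186.93]]
scene [[310.14, 183.96], [309.34, 184.76], [308.99, 183.43], [310.27, 188.15]]
```

View pics/clip.png

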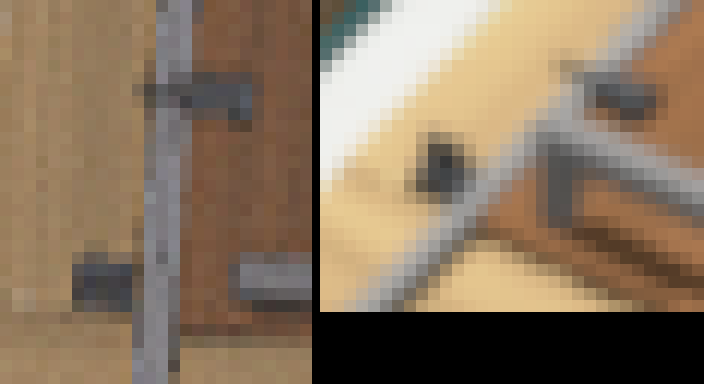

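The clip spans top px (299.5–304.6, 184.3–188.5). That is 14 mm along x and y 73–90, as it should be. Its ridge tops out in the scene at about (308–312, 183–185), so x ≈ 0–2 in the keeper's frame. The pointer is at x ≈ 55.3, so the opening needs to be about 54 mm. First I press the vent.

```bash
cat >> h.py <<'E'
O=[.5343,.0449];YAW=-.0582
W,KF=frame(O,YAW)
def qd(s=0):
    a=(YAW+np.pi/2)/2+s*np.pi/2
    return [np.cos(a),np.sin(a),0,0]
E
python3 - <<'E'
from h import *
from station import arm
V=W([-.040,-.0935,.143]);B=W([.003,0,.154]);print(V,B)
best=None
for s in(0,1):
    j=[arm.ik(p,qd(s)) for p in(V+[0,0,.1],B+[0,0,.1])];print(s,[None if q is None else np.round(q,2).tolist() for q in j])
E
```

```text
[ 0.4889291  -0.04611501  0.143     ] [0.53729492 0.0447255  0.154     ]
0 [[-0.27, 0.4, 0.45, 1.89, -0.22, 0.9, 0.23], [-0.4, 0.46, 0.41, 1.75, -0.22, 0.98, 0.04]]
1 [[-0.66, 0.6, 1.14, 1.9, -0.63, 1.06, -2.45], [0.14, 0.46, -0.39, 1.73, 0.2, 0.99, 2.76]]
```

```bash
python3 - <<'E'
from h import *
from station import arm,snapshot
V=W([-.040,-.0935,.143]);q=qd(0)
arm.move_gripper(0.0,40)
arm.movep(V+[0,0,.07],q)
print(arm.read_time(),arm.read_tool_pos(),arm.read_ft_force())
arm.line_to(V+[0,0,.023],.12)
f0=np.array(arm.read_ft_force())
log=[]
for dz in np.r_[np.arange(.019,.0055,-.0015),np.arange(.0055,-.001,-.0008)]:
    arm.line_to(V+[0,0,dz],.03);arm.pause(.05)
    f=np.array(arm.read_ft_force())-f0;log.append((round(dz*1e3,1),round((arm.read_tool_pos()[2]-V[2])*1e3,2),round(f[2],1)))
    if f[2]>14:break
arm.pause(.2)
cv2.imwrite("pics/press.png",snapshot("scene"))
print(log,arm.read_ft_force(),arm.read_time())
E
```

```text
3.2917 [ 0.48931949 -0.04480863  0.21291281] [-0.46967465  0.31069188  0.51203251]
[(np.float64(19.0), np.float64(19.36), np.float64(-0.4)), (np.float64(17.5), np.float64(17.83), np.float64(1.4)), (np.float64(16.0), np.float64(16.15), np.float64(2.6)), (np.float64(14.5), np.float64(14.62), np.float64(3.4)), (np.float64(13.0), np.float64(13.13), np.float64(3.2)), (np.float64(11.5), np.float64(11.61), np.float64(4.9)), (np.float64(10.0), np.float64(10.18), np.float64(5.3)), (np.float64(8.5), np.float64(8.8), np.float64(5.5)), (np.float64(7.0), np.float64(8.67), np.float64(15.2))] [-2.2407596   0.35702416 16.12011816] 6.8167
```

The force rose from 2 to 6 N over 10 mm, then jumped to 15 N, so the plunger is on its stop. I'll release it and grasp the handle.

```bash
python3 - <<'E'
from h import *
from station import arm,snapshot
V=W([-.040,-.0935,.143]);B=W([.003,-.006,.154]);q=qd(0)
arm.line_to(V+[0,0,.085],.1)
arm.movep(B+[0,0,.075],q)
arm.move_gripper(0.5,60)
cv2.imwrite("pics/above.png",snapshot("scene"))
arm.line_to(B+[0,0,.03],.12);arm.line_to(B,.06)
print(arm.read_time(),arm.read_tool_pos()-B,arm.read_ft_force())
arm.move_gripper(0.0,60)
print(arm.read_time(),arm.read_tool_pos()-B,KF(arm.read_tool_pos()),arm.read_ft_force(),arm.read_opening(),arm.read_finger_force())
cv2.imwrite("pics/grip_s.png",snapshot("scene"));cv2.imwrite("pics/grip_t.png",snapshot("top"))
f=lambda i:cv2.resize(i,None,fx=4,fy=4,interpolation=cv2.INTER_CUBIC)
a=cv2.imread("pics/grip_s.png")[150:250,290:388];b=cv2.imread("pics/grip_t.png")[138:238,285:385]
cv2.imwrite("pics/grip.png",f(np.hstack([a,b])))
E
```

```text
9.9333 [ 6.42323061e-05 -9.26965476e-05 -1.51443418e-04] [ 0.55901396 -0.57271907 -0.35993536]
10.3167 [ 0.00170098 -0.00012835  0.00056861] [ 0.00470557 -0.00602919  0.15456861] [ 2.53978184  0.08419069 -0.54317065] 0.12706166392228582 58.97429823875427
```

View pics/grip.png

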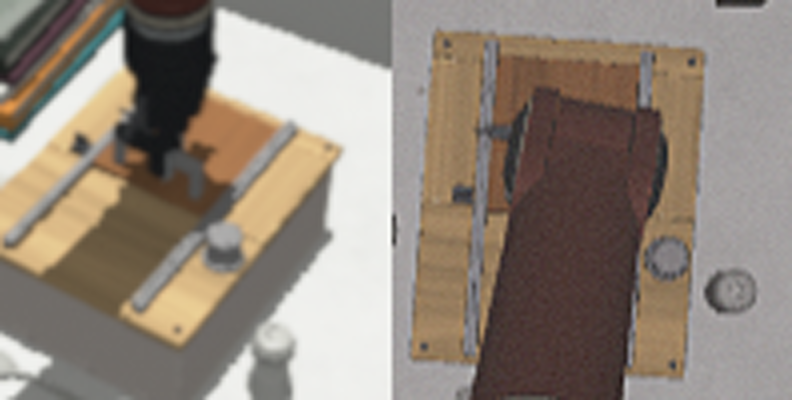

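The gripper holds the bar, and the vent is back up, at scene-crop (224,245). The pointer and clip stay visible in the top view, at crop (490,130) and (462,193). Now I pull.

```bash
cat >> h.py <<'E'
def look(tag,box):
    from station import snapshot
    x0,y0,x1,y1=box
    im=np.mean([snapshot("top").astype(float) for _ in range(6)],0).astype(np.uint8)
    sc=np.mean([snapshot("scene").astype(float) for _ in range(6)],0).astype(np.uint8)
    cv2.imwrite(f"pics/{tag}_t.png",im);cv2.imwrite(f"pics/{tag}_s.png",sc)
    f=lambda i:cv2.resize(i,(384,384),interpolation=cv2.INTER_NEAREST)
    cv2.imwrite(f"pics/{tag}.png",np.hstack([f(im[y0:y1,x0:x1]),f(sc[172:204,296:328])]))
E
python3 - <<'E'
from h import *
from station import arm
for x in(-.02,-.044):
    arm.line_to(W([x,-.006,.1545]),.06)
    arm.pause(.2);print(arm.read_time(),KF(arm.read_tool_pos()),arm.read_ft_force(),arm.read_opening(),arm.read_finger_force())
look("p1",(290,166,322,198))
E
```

```text
11.15 [-0.0190882  -0.00599205  0.15456004] [ 4.77317271  0.50064696 -2.56732809] 0.1319156051186704 58.767675161361694
11.9 [-0.04231221 -0.00597765  0.15454997] [ 6.31753748 -0.91592186 -4.70606704] 0.12907342359136487 58.52305233478546
```

View pics/p1.png

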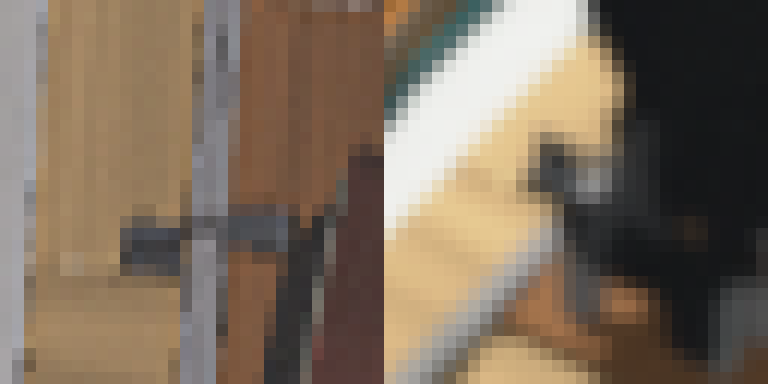

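```bash
python3 - <<'E'
from h import *
g=lambda p:cv2.cvtColor(cv2.imread(p),cv2.COLOR_BGR2GRAY)
a=g("pics/p1_t.png");print("rows180-192, cols 298-316");print(a[180:193,298:316])
b=g("pics/top0.png");print(b[180:193,298:308])
c=g("pics/scene0.png");print("scene rows180-190 cols305-316");print(c[180:191,305:316])
d=cv2.imread("pics/p1_t.png");h=cv2.cvtColor(d,cv2.COLOR_BGR2HSV)[...,1];print("sat");print(h[180:193,298:316])
for z in(.112,.120,.126,.133):
  print(z,[(x,y,np.round(proj("top",[W([x/1e3,y/1e3,z])])[0],2).tolist(),np.round(proj("scene",[W([x/1e3,y/1e3,z])])[0],2).tolist()) for x,y in((-7,81),(0,81),(7,81),(8,68))])
E
```

```text
rows180-192, cols 298-316
[[137 129 129 127 126 125 131 127 125 124 132  98  96  99  97  92  87  92]
 [135 132 128 125 127 127 133 114 128 123 133  98  97  98  96  91  90  92]
 [134 132 130 127 129 128 133 105 132 127 136  94  92  91  86  90  87  94]
 [134 131 131 117 116 134 136 103 126 117 126  81  78  81  75  92  76  99]
 [135 134 112  90  92 113 114  76  91  84  93  75  76  77  79  86  58  86]
 [135 135  84  72  76  75  68  64 102 105  86  74  79  79  80  93  61  56]
 [135 138  77  58  61  61  57  92 134 139  88  77  82  66  67  84  52  48]
 [139 146  62  69  65  67  68  99 131 128  96  87  92  78  79  71  48  51]
 [132 126  82  88  85  77  70  94 130 128 111  92 100  99  99  73  50  51]
 [120 109 114 110 110 103  99  96 128 136  97  89  99  96  97  61  48  48]
 [128 125 126 126 128 129 134  97 131 136  86  92  99  95  97  55  50  50]
 [129 130 128 126 128 128 128  99 136 135  87  94  96  97  88  50  49  47]
 [135 134 134 133 132 133 133 123 130 136  78  94  98  98  79  50  50  58]]
[[135 129 126 127 125 124 132 127 124 122]
 [137 132 123 128 127 127 130 113 128 122]
 [135 127 12
[... 2037 characters left out ...]
17]), (0, 81, [302.57, 186.9], [310.04, 188.05]), (7, 81, [302.72, 184.83], [311.14, 186.93]), (8, 68, [306.6, 184.81], [314.24, 188.14])]
0.12 [(-7, 81, [302.33, 188.81], [308.89, 187.59]), (0, 81, [302.49, 186.72], [309.99, 186.46]), (7, 81, [302.64, 184.64], [311.09, 185.34]), (8, 68, [306.54, 184.61], [314.21, 186.55])]
0.126 [(-7, 81, [302.27, 188.68], [308.84, 186.39]), (0, 81, [302.42, 186.59], [309.95, 185.26]), (7, 81, [302.57, 184.49], [311.06, 184.14]), (8, 68, [306.49, 184.47], [314.18, 185.35])]
0.133 [(-7, 81, [302.19, 188.53], [308.79, 184.98]), (0, 81, [302.34, 186.43], [309.91, 183.85]), (7, 81, [302.5, 184.32], [311.01, 182.73]), (8, 68, [306.44, 184.29], [314.15, 183.94])]
```

The ridge stands at the back of the clip. In the top view it shows as a bulge at cols 301–302, row ≈183.6. In the scene it tops out at (309.6,182.8), which also fits x ≈ 6. The right opening is therefore about 49 mm, not 54, and we are at 47. I'll step to 49 and look again.

```bash
python3 - <<'E'
from h import *
from station import arm
arm.line_to(W([-.0461,-.006,.1545]),.03);arm.pause(.3)
print(arm.read_time(),KF(arm.read_tool_pos()),arm.read_ft_force(),arm.read_finger_force())
look("p2",(292,174,316,198))
g=lambda p:cv2.cvtColor(cv2.imread(p),cv2.COLOR_BGR2GRAY).astype(int)
a,b,c=[g(f"pics/{n}_t.png")[180:191,298:310] for n in("p1","p2")]+[g("pics/top0.png")[180:191,298:310]]
print(b);print("p1-0");print(a-c);print("p2-0");print(b-c)
s=[g(p)[180:192,305:320] for p in("pics/p2_s.png","pics/p1_s.png")];print("scene p2");print(s[0]);print(s[0]-s[1])
f=lambda i:cv2.resize(i,None,fx=16,fy=16,interpolation=cv2.INTER_CUBIC)
cv2.imwrite("pics/z2.png",f(np.hstack([cv2.imread("pics/p2_t.png")[176:196,292:316],cv2.imread("pics/p2_s.png")[176:196,300:324]])))
E
```

```text
13.05 [-0.04427646 -0.00595528  0.1545747 ] [ 6.33467015 -0.58004829 -5.54471365] 58.60527455806732
[[134 131 129 125 128 127 132 129 124 123 133  98]
 [134 132 129 126 126 129 132 115 128 123 134  99]
 [135 131 131 126 128 128 133 101 130 125 133  96]
 [133 132 131 117 117 131 137 114 139 121 124  82]
 [135 133 111  90  92 112 120 103 113  90  97  71]
 [136 135  83  74  75  74  79  71  60  78  66  76]
 [133 137  77  57  62  61  50  85 102 120  79  74]
 [141 145  62  67  65  66  71 102 132 130 105  81]
 [133 126  84  89  85  76  70  91 130 128 111  93]
 [120 109 114 109 109 104  99  97 128 137  98  91]
 [126 127 126 129 127 129 131  97 133 135  85  93]]
p1-0
[[  2   0   3   0   1   1  -1   0   1   2  -3  -3]
 [ -2   0   5  -3   0   0   3   1   0   1   3  -2]
 [ -1   5   2   0   3   1   5   3   1   4   5  -1]
 [  1   0  -1   1   0   4  -1 -11  -9   3  -7  -6]
 [  2   3   0   0  -2   0   1 -21 -40 -16 -36 -13]
 [  1   1   2  -5  -3  -1  -2 -13 -25 -16 -37 -14]
 [  2   0   5  -4  -3  -4  -5   3   7   9 -18 -11]
 [  2   6  -2  -2  -4   2   0   3   1   3 -13  -8]
 [  2  -1  -3  -2   1   1
[... 1518 characters left out ...]
1   0]
 [  0  -1   0   0   1   0   0   0  -1 -11 -23 -10  -3  -3   0]
 [  0   0   0   0   0   1   0   0   0  -4 -10  -4  -5  -6   0]
 [  0   0   0   0   0   0  -1   0   0  -8 -22  -2  -2  -3  -1]
 [  0   0   0   0   0  -1  -6  -1   8  -5 -24  -3  -3  -4  -1]
 [  0   0   0   0   0  -1 -12 -19  -8  -1  -7   0  -3  -4  -1]
 [  0   0   0   0   0  -1  -3 -17 -24 -17  -5  -1  -3  -3   0]
 [  0   0   0   0   0   0   1  -1 -13 -20  -9  -2  -4  -4  -1]
 [  0   1   0   0   0   1  14  16   4  -8  -3  -1  -4  -4  -2]
 [  0   1   0   0  -1  -1  16  27  15   0   0   0  -3  -5  -3]
 [  0   1  -1  -1 -11 -19  -5   5   4   0   1   4   2  -3  -4]
 [  0   0   0  -2 -21 -40 -16   2   1  -1   1   3   5   4  -1]]
```

View pics/z2.png

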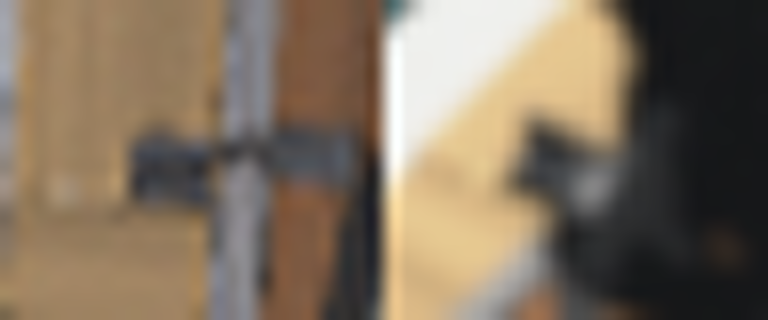

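The pointer is level with the ridge. In the top view they are at row ≈185.0 and ≈184.3 (+0.35 for the tilt). In the scene, the pointer at (312.5,185.4) and the ridge at (309.6,182.8) give x = 4.4 and 3.6. The top view errs about 1 mm one way and the scene about 1 mm the other, so I'll stay here, hold and hand in.

```bash
python3 - <<'E'
from h import *
from station import arm,ticket
arm.pause(2.6)
print(arm.read_time(),KF(arm.read_tool_pos()),arm.read_ft_force(),arm.read_finger_force(),arm.read_opening())
print(ticket.finish_job())
E
```

```text
16.25 [-0.04428289 -0.00596673  0.15456007] [ 6.97785985  0.06718394 -5.48172626] 58.60547482967377 0.1264690343366876
the job is handed in; nothing more can be done
None
```

I pressed the vent to its stop with the hatch shut and it sprang back; the hatch is now held by its handle about 49 mm open, level with the ridge to about 1 mm by the cameras, and I handed the job in at 16 s after a hold of over 2 s.

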